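# Return the setting block to its own sprung cradle

### The arm

A 6-joint arm with a two-finger parallel gripper is mounted at the origin on a cart in front of the work surface, level with it; the furniture and walls round the work are solid. World frame = base frame: x ahead of the robot, y to its left, z up, the work surface at z = 0. Lengths are in m, angles in rad, forces in N, time in s.
With the tool pointing down it reaches from about 0.25 to 0.775 m from the base axis. Payload 4 kg.
Tool frame: the origin (TCP) lies between the finger pads; the fingertips stand 14 mm ahead of it and the grasp point (between the pads) lies 5 mm behind it (nose_length is the distance from the TCP to the fingertips, in m); z points along the fingers, y is the line along which they close (so a half turn about z gives the same grasp; the last joint's range is limited). The gripper opens to 94 mm and grips with 3 to 60 N. Pads are 16 mm wide; open, the fingers measure 119 mm over their backs; the gripper's body (75 mm by 177 mm) begins 78 mm behind the grasp point.
Start: joints at [-1.389, 0.087, 1.371, -0, 1.684, -0.103], TCP at [0.155, -0.528, 0.22] pointing down, gripper open.
Joint ranges: [-3.1, 3.1], [-0.76, 2.03], [0.27, 2.55], [-1.08, 4.22], [0.17, 2.65], [-2.57, 2.57]. Speed limits (rad/s): [2.79, 2.79, 3.14, 3.14, 3.14, 3.14].

### API

Orientations are given as [roll, pitch, yaw] about the fixed x, y, z axes, in that order (R = Rz(yaw) Ry(pitch) Rx(roll)).
In Python, from bench import * gives the robot as it stands.
- The arm moves only by the tool move_arm, never from a script. Its argument "steps" is one flat list of numbers, 7 for each row, row after row: the turn, a rotation vector about the world's x, y, z in rad, then the shift along the world's x, y, z in m, then the opening, from 0 (shut) to 1 (fully open). A call has 1 to 12 rows; each row is the pose to reach, as a shift and turn from the pose commanded when the call began; what a row does not reach only later rows make up. A row lasts 1/10 s, in which the tool goes at most 50 mm and 8.59 degrees, less where a joint would pass 70% of its speed; a pose out of reach is approached as far as the arm can. A call with a gripper value outside its range is refused whole. The fingers move at their own pace and stop on an object; the grip force is fixed at half the most. Time passes only in rows, so rows that repeat a pose let the fingers close. It gives the time, the measured TCP pose, the force, the opening and the grip force at its end, in the units of the state.
- get_obs(): the state, without advancing time (a new reading comes with each control period).
- snapshot(name): name is "side" or "top" or "wrist"; returns (picture, depth): 420x560x3 uint8, red, green, blue; 420x560 float32, m along the optical axis (not along the pixel's ray), 0 where there is no reading.
- camera_model(name): a dict with "fx", "fy", "cx", "cy" (pixels), "rvec" (rotation vector, rad) and "tvec" (3), from world to camera coordinates, as OpenCV has them. Camera axes: x right, y down, z forward; pixel columns grow to the right and rows downward; lengths in m; the calibration is good to about 2 mm. A picture is of the moment at which its call begins: read the wrist's pose just before it. camera_model takes no time and is no camera call; for the wrist camera it gives the pose at the moment of the call.
- close_job(): hands the job in; it is judged then, once.
Trained networks look in the newest picture that a camera, given by its name, has taken for a name from the list of things; names that differ only in an ending like _2 or _b are one class to them, and where a whole thing is asked for, a point or a joint stands for the part that bears it (a point fixed in the world has none). Each returns a list of dicts, best first, with "score" (0 to 1); they miss things now and then, are a little off and sometimes report something else, mostly with a low value. They report only what shows in the picture. A call takes as long as a camera call. They do not tell look-alikes from the thing itself.
- silhouettes(camera, target): "pixels" (420x560 bool, what is visible of it) and "uv" ([column, row] in pixels, amid what is visible of it).
- spot_point(camera, target): "uv" ([column, row] in pixels: a listed point, or the origin of a listed thing).
The state is a dict: "time": time; "joint_positions": joint angles; "qvel": joint speeds; "joint_torque": joint torques, N m; "tool_pos": TCP position; "ee_rot": TCP orientation; "wrist_force": force on the tool from outside, world axes, zero at the start; "wrist_torque": the same for the moment, N m; "width": finger opening in m; "finger_force": force on a finger pad.
Only numpy, scipy, OpenCV 4.12 (cv2) and the standard library are available. Lean on these libraries where they do the work, as an engineer would, in place of code of your own. Each camera call takes 0.05 s, during which the arm holds its last target. There are 200 camera calls.

### The job

The stepped steel setting block lying on the bench has to go back to its own place in the storage rack: the cradle whose length and outline label match it. Tip its one end in under the cradle's fixed lip, then press the other end down, without forcing it, until it lies flat and the spring catch has snapped shut over it. Leave the block that is already stored and the other things on the bench where they are.

Things in the scene. Friction and masses are not known exactly. Their poses are not given: they have to be found in the camera images.
- block: the loose steel setting block to put away, 85x20x30 mm, 0.18 to 0.35 kg, alike from both ends, standing on its underside. Side view an upside-down T: 85 mm long up to 12 mm high, above that a middle body 53 mm long up to 30 mm; so a tongue 16 mm long stands out at each end. Grip the middle body across its 20 mm width. Origin: centre of the underside; x along its length.
- block_short: a like steel block, 70x20x30 mm (middle body 38 mm long), already stored in the short cradle; leave it. Origin: centre of the underside; x along its length.
- cradle_mid: base plate of the loose block's own cradle, one of three side by side on the rack in any order, 88 mm apart; true-size label at +y. Origin: its underside's middle; x along the slot to the lip, y across. On it the slot insert is clamped, its middle anywhere from x=-15 to 15 mm: no reading tells where; see or feel it. Slot floor at z=8 mm, 87 mm long; side rails 24 mm apart, 7 mm high.
- lip_side_mid (a point): point of the base plate at x=43.5 mm, z=8 mm, where the wall at the slot's +x end would meet the floor if the insert stood in the middle (the true wall is up to 15 mm nearer or farther). From the wall a lip 34 mm wide overhangs the slot by 6 mm, underside 18 mm over the floor, top 23 mm. Lip and catch keep the block from going in level: tip one tongue in under the lip first.
- catch_side_mid (a point): point of the base plate at x=-43.5 mm, z=8 mm, the slot's other end with the insert in the middle. There stands a spring catch 18 mm wide: shut, its hook reaches 5 mm over the slot, underside 14 mm over the floor, tip 3 mm thick; above the tip a cam face slopes back, 60 deg from level, up to 26 mm over the floor. It and its housing reach 20 mm behind the slot, none of it higher.
- catch_mid (a joint): spring catch of that cradle: 0 m shut, up to 0.007 m pushed back toward the cradle's -x. Spring 2.2 N when shut, 3.6 N fully back. The block's weight alone does not open it: pressing the end down past the cam takes roughly 5 to 15 N, then it snaps shut over the tongue.
- cradle_short: the short cradle, built like cradle_mid but with a slot 72 mm long in the middle of its base; holds the short block. Origin: middle of the base underside; x toward its lip.
- cradle_long: the long cradle, built like cradle_mid but with a slot 102 mm long; empty, and wrong for the loose block. Origin: middle of the base underside; x toward its lip.
- mug: bystander: mug 80x110x90 mm; origin under its centre
- tin_0: bystander: round tin 60 mm across, 35 mm high; origin under its centre
- tin_1: bystander: round tin 60 mm across, 35 mm high; origin under its centre
- pipette_bulb: bystander: rubber bulb 57 mm across, 74 mm high; origin under its centre
Things that resemble listed ones, but are neither listed nor needed, are in the scene too. Leave any brown or red look-alike of the block alone.

How it is judged:
At the end, for the whole second after the job is handed in: The block lies flat in the middle-length cradle (its underside centre within 19 mm along and 5 mm across of the base plate middle, and within 3 mm of the slot floor height, tilt under 0.07 rad), at rest, with the spring catch shut (under 2 mm); the short block is still in its own cradle (x of block in the frame of cradle_mid between -0.019 and 0.019 m and y of block in the frame of cradle_mid between -0.005 and 0.005 m and z of block in the frame of cradle_mid between 0.005 and 0.011 m and angle between block's own z axis and vertical below 0.07 rad and angle between the x axis of block and the x axis of cradle_mid, either way round below 0.1 rad and value of joint catch_mid below 0.002 m and linear speed of block below 0.02 m/s and horizontal distance between block_short and cradle_short below 0.008 m and z of block_short in the frame of cradle_short below 0.012 m); the robot touches nothing.
It fails at once if a bystander was shifted by more than 30 mm (distance of any of mug, tin_0, tin_1, pipette_bulb from where it was at the start of the episode above 0.03 m).
It fails at once if the block was forced into the cradle (over 40 N between them) (contact force between block and cradle_mid above 40 N).
It fails at once if the stored short block was taken out (z of block_short in the frame of cradle_short above 0.03 m).
It also fails if it takes over 42 s, if anything falls off the work surface, if the arm or the gripper's body presses on something with over 40 N, if the wrist force passes 120 N, or if a joint passes its speed limit or range.

## Working session

There is one attempt and no reset: what is moved stays moved. The work goes in short steps, Python scripts to look and compute and a tool call to move; the robot and the scene stay as the last step left them, time stands still between calls to the robot, and variables do not carry over. Pictures are saved under pics/ and viewed, at most 10 in all, crops included, and the job is handed in when it is done.

Besides the shell and the picture viewer there is one more tool, called after "Request:" as name(argument=value, ...), one argument or row to a line, values as JSON. move_arm: Moves the arm, as the interface text tells. Its arguments: {"type":"object","properties":{"steps":{"type":"array"}},"required":["steps"]}

```bash
ls; mkdir -p pics
cat > h.py <<'E'
from bench import *
import numpy as np, cv2
def w2c(cam):
    m=camera_model(cam); R=cv2.Rodrigues(np.array(m["rvec"],float))[0]; return m,R,np.array(m["tvec"],float).ravel()
def cloud(cam,depth):
    m,R,t=w2c(cam); v,u=np.mgrid[:420,:560]; z=depth
    P=np.stack([(u-m["cx"])/m["fx"]*z,(v-m["cy"])/m["fy"]*z,z],-1)
    return (P-t)@R
def save(n,im): cv2.imwrite("pics/"+n,im[:,:,::-1])
E
python3 - <<'E'
from h import *
o=get_obs(); print({k:np.round(v,3) for k,v in o.items()})
for c in ["top","side"]:
    im,d=snapshot(c); save(c+"0.png",im); np.save(c+"0.npy",cloud(c,d))
    P=cloud(c,d)
    for n in ["block","block_short","cradle_mid","cradle_short","cradle_long","catch_mid","mug","tin_0","pipette_bulb"]:
        for r in silhouettes(c,n)[:3]:
            q=P[r["pixels"]&(d>0)]
            print(c,n,round(r["score"],2),np.round(r["uv"]),np.round(np.median(q,0),3) if len(q) else None,len(q))
E
```

```text
pics
{'time': np.float64(0.0), 'joint_positions': array([-1.389,  0.088,  1.372, -0.   ,  1.684, -0.103]), 'qvel': array([ 0.002,  0.001, -0.001,  0.001,  0.   , -0.002]), 'joint_torque': array([-2.0000e-03, -3.4018e+01, -3.0243e+01,  7.2000e-02,  3.3000e-02,
       -0.0000e+00]), 'tool_pos': array([ 0.154, -0.527,  0.218]), 'ee_rot': array([-3.139, -0.   ,  0.285]), 'wrist_force': array([ 1.097,  0.417, -0.266]), 'wrist_torque': array([-0.054,  0.015,  0.041]), 'finger_force': np.float64(0.0), 'width': np.float64(0.094)}
top block 0.83 [311. 286.] [ 0.411 -0.146  0.028] 281
top block 0.78 [306. 226.] [ 0.565 -0.131  0.027] 320
top block 0.6 [349. 247.] [ 0.502 -0.231  0.027] 359
top block_short 0.54 [136. 258.] [0.484 0.26  0.039] 298
top cradle_mid 0.63 [173. 252.] [0.49  0.174 0.012] 2495
top cradle_short 0.66 [140. 261.] [0.473 0.256 0.011] 2324
top cradle_long 0.81 [209. 248.] [0.502 0.087 0.012] 2530
top catch_mid 0.51 [173. 263.] [0.468 0.17  0.037] 57
top mug 0.55 [369. 184.] [ 0.651 -0.286  0.038] 1243
top tin_0 0.8 [294. 161.] [ 0.712 -0.109  0.034] 522
top tin_0 0.59 [251. 156.] [ 0.728 -0.004  0.033] 546
top pipette_bulb 0.69 [410. 270.] [ 0.453 -0.364  0.066] 511
side block 0.93 [295. 252.] [ 0.405 -0.158  0.017] 336
side block 0.82 [332. 246.] [ 0.487 -0.236  0.02 ] 247
side block_short 0.27 [213. 205.] [0.515 0.161 0.013] 617
side cradle_mid 0.84 [214. 203.] [0.516 0.16  0.013] 675
side cradle_long 0.76 [234. 214.] [0.495 0.081 0.013] 991
side catch_mid 0.71 [295. 185.] [ 0.715 -0.011  0.03 ] 314
side mug 0.95 [370. 212.] [ 0.621 -0.28   0.063] 1048
side tin_0 0.53 [329. 196.] [ 0.7   -0.116  0.03 ] 332
side tin_0 0.51 [296. 185.] [ 0.715 -0.011  0.03 ] 321
side pipette_bulb 0.55 [374. 270.] [ 0.434 -0.365  0.037] 173
```

Run:
```python
import cv2
im=cv2.imread("pics/top0.png"); cv2.imwrite("pics/t1.png",cv2.resize(im[140:340,100:440],(800,470),interpolation=cv2.INTER_CUBIC))
```

```text
(no output)
```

View pics/t1.png

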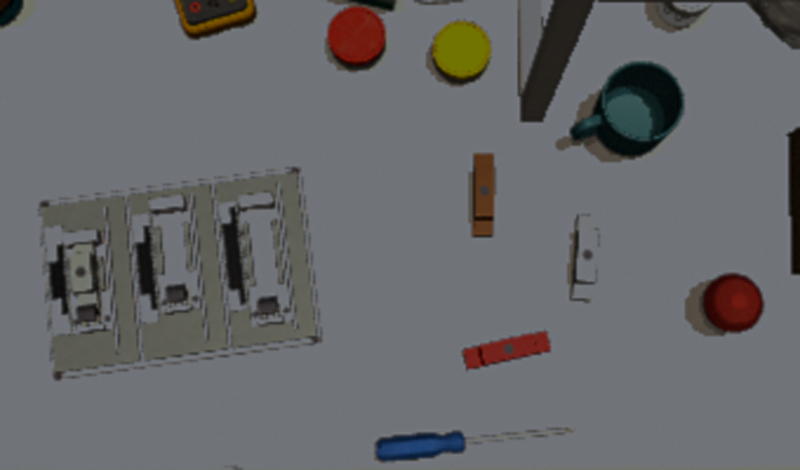

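The blocks, in full top-picture pixels: brown at (306,226), red at (311,286) and bare steel at (349,247). Only the steel one fits, because the brown and red ones are look-alikes. The middle cradle of the rack is at (173,252), with its lip away from the robot and its catch toward it. Next I'll measure these and check for tall obstacles.

Run:
```python
import numpy as np,cv2
P=np.load("top0.npy")
def rect(m):
    q=P[m][:,:2].astype(np.float32)*1000; r=cv2.minAreaRect(q); return np.round(r[0],1),np.round(r[1],1),round(r[2],1),len(q)
box=lambda x0,x1,y0,y1,z0,z1:(P[...,0]>x0)&(P[...,0]<x1)&(P[...,1]>y0)&(P[...,1]<y1)&(P[...,2]>z0)&(P[...,2]<z1)
print("block all",rect(box(.44,.57,-.27,-.19,.006,.05)));print("block top",rect(box(.44,.57,-.27,-.19,.022,.05)))
m=box(.3,.7,0,.4,.004,.1); 
print("rack",rect(m))
t=P[...,2]>.12; t&=(P[...,0]>0.1)&(P[...,0]<1)&(abs(P[...,1])<.6)
n,l,s,c=cv2.connectedComponentsWithStats(t.astype(np.uint8))
for i in range(1,n):
    if s[i,4]>30: q=P[l==i]; print(s[i],q.min(0).round(2),q.max(0).round(2))
from h import camera_model
m=camera_model("wrist"); R=cv2.Rodrigues(np.array(m["rvec"]))[0]; print("wristcam at",(-R.T@np.ravel(m["tvec"])).round(3),"axis",R[2].round(3),"right",R[0].round(3),m["fx"])
```

```text
block all (array([ 502.6, -228.4]), array([122.9,  56.1]), 5.3, 346)
block top (array([ 503.6, -231.9]), array([20.8, 52.6]), 84.4, 206)
rack (array([500. , 200.4]), array([398.9, 398.3]), 0.2, 9047)
[    0     0   100   420 13720] [ 0.15 -0.06  0.12] [1.   0.48 1.27]
[  322     0   238   253 41194] [ 0.34 -0.6   0.12] [ 0.92 -0.06  1.27]
[ 75 117  12  11  86] [ 0.34 -0.06  0.12] [0.79 0.39 1.27]
[ 190  382   80   38 2384] [ 0.2  -0.06  0.13] [0.34 0.09 1.27]
[538 407  22  13 160] [ 0.16 -0.58  0.2 ] [ 0.34 -0.06  1.27]
wristcam at [ 0.228 -0.506  0.385] axis [-0.252 -0.073 -0.965] right [ 0.28  -0.96  -0.001] 329.125866091725
```

Run:
```python
import numpy as np,cv2
for f in ["top0.npy","side0.npy"]:
    P=np.load(f); ok=np.linalg.norm(P-P.reshape(-1,3)[np.argmax(P[...,2])],axis=1+1)>.05
    t=ok&(P[...,2]>.1)&(P[...,2]<1)&(P[...,0]>0.1)&(P[...,0]<.95)&(abs(P[...,1])<.6)
    n,l,s,c=cv2.connectedComponentsWithStats(t.astype(np.uint8))
    for i in range(1,n):
        if s[i,4]>15: q=P[l==i]; print(f,s[i],q.min(0).round(2),q.max(0).round(2))
```

```text
top0.npy [  315     0   245   254 41766] [ 0.48 -0.6   0.1 ] [ 0.95 -0.16  0.58]
top0.npy [    0     6    46   414 12121] [0.14 0.47 0.1 ] [0.95 0.48 0.32]
top0.npy [47 57 17  8 54] [0.93 0.44 0.1 ] [0.95 0.47 0.11]
top0.npy [62 57 17  8 57] [0.93 0.4  0.1 ] [0.95 0.44 0.11]
top0.npy [78 57 29  7 88] [0.93 0.34 0.1 ] [0.95 0.4  0.11]
top0.npy [113  56  17   8  44] [0.93 0.28 0.1 ] [0.95 0.32 0.11]
top0.npy [145  57  40   7 120] [0.93 0.15 0.1 ] [0.95 0.24 0.11]
top0.npy [189  57  45   7 139] [0.93 0.04 0.1 ] [0.95 0.14 0.11]
top0.npy [238  56  21   8  61] [ 0.93 -0.02  0.1 ] [0.95 0.02 0.11]
top0.npy [267  56  25   7  50] [ 0.93 -0.1   0.1 ] [ 0.95 -0.04  0.11]
top0.npy [292  56   9   7  20] [ 0.93 -0.12  0.1 ] [ 0.95 -0.1   0.11]
top0.npy [302  56   8   6  24] [ 0.94 -0.14  0.1 ] [ 0.95 -0.13  0.1 ]
top0.npy [106  58   8   6  18] [0.93 0.32 0.1 ] [0.95 0.34 0.1 ]
top0.npy [ 75 117  15  14 151] [0.77 0.36 0.1 ] [0.79 0.39 0.14]
top0.npy [ 190  382   80   38 2375] [ 0.2  -0.05  0.13] [0.23 0.09 0.6 ]
top0.npy [538 407  22  13 159] [ 0.16 -0.58  0.2 ] [ 0.19 -0.5   0.32]
side0.npy [    0     0   560   318 64262] [ 0.1 -0.6  0.1] [0.95 0.49 0.65]
side0.npy [204 120   8  11  69] [0.76 0.36 0.1 ] [0.79 0.39 0.13]
side0.npy [339 159  13  31 319] [ 0.64 -0.2   0.1 ] [ 0.67 -0.17  0.2 ]
```

View pics/side0.png

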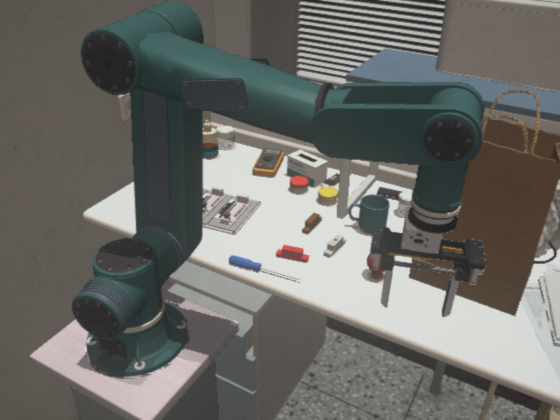

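The side view shows a vertical post near (345,190), at about x 0.64–0.67, y −0.19. The steel block is at (335,244). I'll move to just short of the block for a wrist view and stay clear of the post.

Request:
move_arm(
  steps=[0,0,-0.385,0.275,0.297,0,1,0,0,-0.385,0.275,0.297,0,1,0,0,-0.385,0.275,0.297,0,1,0,0,-0.385,0.275,0.297,0,1,0,0,-0.385,0.275,0.297,0,1,0,0,-0.385,0.275,0.297,0,1,0,0,-0.385,0.275,0.297,0,1,0,0,-0.385,0.275,0.297,0,1,0,0,-0.385,0.275,0.297,0,1,0,0,-0.385,0.275,0.297,0,1,0,0,-0.385,0.275,0.297,0,1],
)

```text
time: 2.1
tool_pos: [0.429, -0.2316, 0.2195]
ee_rot: [3.141, 0.001, -0.101]
wrist_force: [0.4, -0.1, 0.8]
width: 0.0942
finger_force: 0.0
```

Run:
```python
from h import *
o=get_obs(); print(o["time"],o["tool_pos"],o["ee_rot"])
im,d=snapshot("wrist"); P=cloud("wrist",d); np.save("w1.npy",P); save("w1.png",im)
for r in silhouettes("wrist","block")[:3]:
    q=P[r["pixels"]&(d>0)]; print(round(r["score"],2),r["uv"],np.median(q,0).round(3))
    for lo,hi in [(.02,.05),(.006,.05)]:
        s=q[(q[:,2]>lo)&(q[:,2]<hi)]; b=cv2.minAreaRect((s[:,:2]*1000).astype(np.float32)); print(np.round(b[0],1),np.round(b[1],1),b[2])
    z=q[:,2]; print(np.percentile(z,[5,50,95]).round(4))
```

```text
2.1 [ 0.42898189 -0.23157859  0.21945561] [ 3.14075827e+00  6.42299046e-04 -1.00696812e-01]
0.89 [212.6, 212.9] [ 0.415 -0.157  0.029]
[ 412.6 -151.7] [20.  53.4] 12.525693893432617
[ 412.6 -152. ] [20.  84.3] 12.488865852355957
[0.008  0.029  0.0309]
0.59 [167.1, 66.6] [ 0.568 -0.134  0.028]
[ 568.8 -131.4] [20.8 53.5] 88.20535278320312
[ 568.6 -131.4] [20.8 84.8] 88.52299499511719
[0.0039 0.0284 0.031 ]
```

View pics/w1.png

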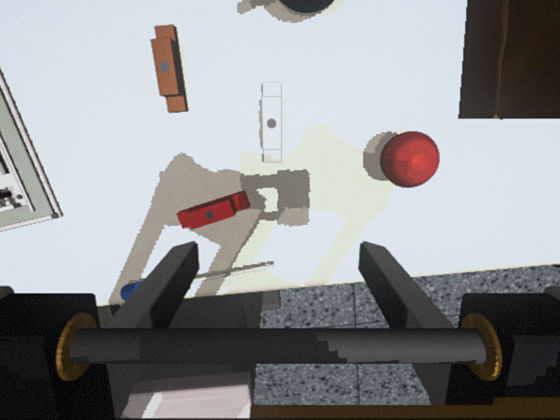

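The enlarged wrist view confirms it: the bare steel block is at (271,122), with the brown one at (170,68) and the red one at (212,212). I'll measure the steel block's pose by height.

Run:
```python
import numpy as np,cv2
P=np.load("w1.npy"); q=P[60:180,240:300].reshape(-1,3)
for lo,hi in [(.024,.04),(.008,.016),(.008,.04)]:
    s=q[(q[:,2]>lo)&(q[:,2]<hi)&(abs(q[:,0]-.5)<.07)&(abs(q[:,1]+.23)<.03)]
    b=cv2.minAreaRect((s[:,:2]*1000).astype(np.float32)); print(np.round(b[0],1),np.round(b[1],1),round(b[2],1),len(s),np.median(s[:,2]).round(4))
    c=s[:,:2].mean(0);w,v=np.linalg.eigh(np.cov((s[:,:2]-c).T)); print(c.round(4),np.degrees(np.arctan(v[1,1]/v[0,1])).round(2))
im=cv2.imread("pics/w1.png"); cv2.imwrite("pics/w1c.png",cv2.resize(im[60:190,140:320],None,fx=4,fy=4))
```

```text
[ 503.8 -231.1] [19.2 51.4] 84.1 981 0.0299
[ 0.5041 -0.2313] -6.07
[ 504.  -231.1] [19.2 83.8] 84.2 507 0.0119
[ 0.5067 -0.2317] -6.01
[ 504.  -231.1] [19.3 83.8] 84.2 1488 0.0293
[ 0.505  -0.2314] -6.03
```

View pics/w1c.png

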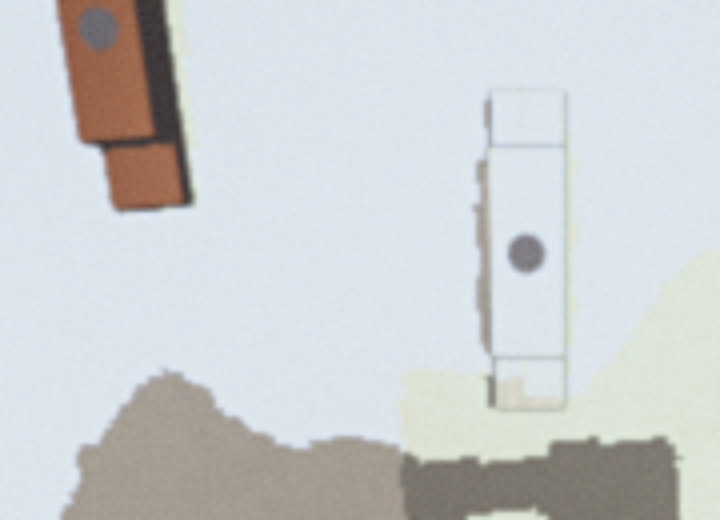

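That confirms the steel block at (0.504, −0.231), yaw −0.10. Grasping it now.

Request:
move_arm(
  steps=[0,0,-0.002,0.075,0,-0.04,0.6,0,0,-0.002,0.075,0,-0.08,0.5,0,0,-0.002,0.075,0.0005,-0.125,0.5,0,0,-0.002,0.075,0.0005,-0.165,0.5,0,0,-0.002,0.075,0.0005,-0.195,0.5,0,0,-0.002,0.075,0.0005,-0.195,0.5,0,0,-0.002,0.075,0.0005,-0.195,0,0,0,-0.002,0.075,0.0005,-0.195,0,0,0,-0.002,0.075,0.0005,-0.195,0,0,0,-0.002,0.075,0.0005,-0.195,0,0,0,-0.002,0.075,0.0005,-0.195,0],
)

```text
time: 3.3
tool_pos: [0.5058, -0.2314, 0.027]
ee_rot: [3.139, -0.004, -0.102]
wrist_force: [-0.0, -0.8, 5.6]
width: 0.0199
finger_force: 30.0
```

Request:
move_arm(
  steps=[0,0,0,0,0,0.05,0,0,0,0,0,0,0.1,0,0,0,0.02,-0.01,0.03,0.14,0,0,0,0.22,-0.1,0.4,0.2,0,0,0,0.22,-0.1,0.4,0.2,0,0,0,0.22,-0.1,0.4,0.2,0,0,0,0.22,-0.1,0.4,0.2,0,0,0,0.22,-0.1,0.4,0.2,0,0,0,0.22,-0.1,0.4,0.2,0,0,0,0.22,-0.1,0.4,0.2,0,0,0,0.22,-0.1,0.4,0.2,0,0,0,0.22,-0.1,0.4,0.2,0],
)

```text
time: 4.5
tool_pos: [0.4031, 0.1736, 0.2253]
ee_rot: [-3.139, -0.001, 0.125]
wrist_force: [0.3, -0.8, -2.1]
width: 0.0199
finger_force: 30.0
```

Run:
```python
from h import *
o=get_obs(); print(o["time"],o["tool_pos"],o["ee_rot"],o["width"],o["wrist_force"])
im,d=snapshot("wrist"); P=cloud("wrist",d); np.save("w2.npy",P); save("w2.png",im)
cm=camera_model("wrist"); print(cm)
for n in ["cradle_mid","lip_side_mid","catch_side_mid"]:
    print(n,[(round(r["score"],2),r["uv"],P[int(r["uv"][1]),int(r["uv"][0])].round(3)) for r in spot_point("wrist",n)[:2]])
for n in ["catch_mid","cradle_mid"]:
    for r in silhouettes("wrist",n)[:2]:
        q=P[r["pixels"]]; print(n,r["score"],r["uv"],np.median(q,0).round(4))
```

```text
4.5 [0.40313223 0.17355227 0.22532455] [-3.13938740e+00 -1.12176707e-03  1.25153039e-01] 0.019882720955962635 [ 0.31719237 -0.8178634  -2.14551137]
{'fx': 329.125866091725, 'fy': 329.125866091725, 'cx': 278.4077729066733, 'cy': 210.47128111958887, 'rvec': array([-2.19604561,  1.94309525,  0.26016653]), 'tvec': array([0.12174566, 0.37875782, 0.50671445])}
cradle_mid [(0.94, [286.1, 101.5], array([0.502, 0.176, 0.014]))]
lip_side_mid [(0.55, [286.6, 60.7], array([0.542, 0.181, 0.014]))]
catch_side_mid [(0.72, [288.6, 139.3], array([0.463, 0.169, 0.037]))]
catch_mid 0.72 [286.6, 132.7] [0.4684 0.1707 0.0371]
cradle_mid 0.97 [287.8, 100.7] [0.5003 0.1746 0.0111]
```

View pics/w2.png

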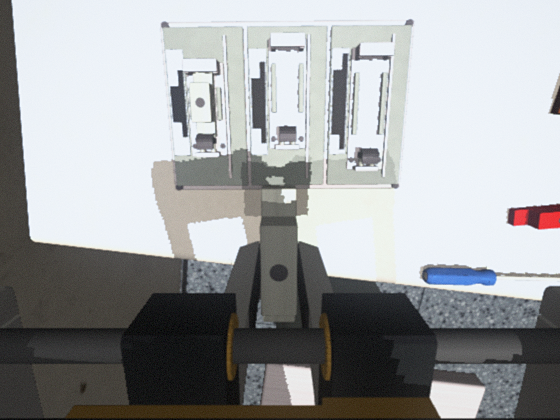

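The wrist view over the rack shows three slots: the short one with its block at (200,100), the middle at (287,95) and the right at (370,100). I'll take height profiles along the middle and right slots to check length and insert offset.

Run:
```python
import numpy as np,cv2
P=np.load("w2.npy")
for u,v in [(164,25),(409,21),(179,187),(395,186)]: print((u,v),np.median(P[v-1:v+2,u-1:u+2].reshape(-1,3),0).round(4))
# yaw from rails: mid-slot rails z ~.015
Q=P[15:190,240:335].reshape(-1,3)
import itertools
best=[]
for yaw in np.radians(np.arange(3,12,.25)):
    y=-np.sin(yaw)*Q[:,0]+np.cos(yaw)*Q[:,1]; h=Q[(Q[:,2]>.019)&(Q[:,2]<.03)]
    yy=-np.sin(yaw)*h[:,0]+np.cos(yaw)*h[:,1]; H=np.histogram(yy,bins=np.arange(yy.min(),yy.max(),.001))[0]; best.append(((H.astype(float)**2).sum(),np.degrees(yaw)))
print(sorted(best)[-4:])
for name,c0 in [("mid",np.array([.5,.175])),("right",np.array([.513,.088]))]:
  yaw=np.radians(sorted(best)[-1][1]); R=np.array([[np.cos(yaw),np.sin(yaw)],[-np.sin(yaw),np.cos(yaw)]])
  L=(P[...,:2]-c0)@R.T*1000; ok=(P[...,2]>-.01)&(abs(L[...,0])<85)
  print(name,"x-profile |y|<6:")
  print([(x,round(float(np.median(P[...,2][s])*1000),1)) for x in range(-80,81,2) if (s:=ok&(abs(L[...,0]-x)<1)&(abs(L[...,1])<6)).sum()>2])
  print("y-profile |x|<25:",[(y,round(float(np.median(P[...,2][s])*1000),1)) for y in range(-40,41,2) if (s:=ok&(abs(L[...,1]-y)<1)&(abs(L[...,0])<20)).sum()>2])
```

```text
(164, 25) [0.5615 0.3122 0.0068]
(409, 21) [0.5962 0.0584 0.007 ]
(179, 187) [0.3907 0.2892 0.0064]
(395, 186) [0.4232 0.0357 0.0072]
[(np.float64(19278.0), np.float64(6.75)), (np.float64(19310.0), np.float64(7.250000000000001)), (np.float64(19327.0), np.float64(8.75)), (np.float64(19394.0), np.float64(8.5))]
mid x-profile |y|<6:
[(-80, 227.8), (-78, 333.5), (-76, 334.1), (-74, 331.2), (-72, 328.5), (-70, 326.0), (-68, 324.5), (-66, 328.8), (-64, 330.0), (-62, 323.8), (-60, 209.1), (-58, 208.9), (-56, 205.7), (-54, 10.2), (-52, 9.9), (-50, 10.2), (-48, 24.9), (-46, 25.4), (-44, 23.2), (-42, 20.5), (-40, 37.2), (-38, 37.3), (-36, 37.1), (-34, 37.1), (-32, 37.3), (-30, 38.2), (-28, 37.1), (-26, 33.6), (-24, 29.3), (-22, 13.6), (-20, 13.3), (-18, 13.1), (-16, 13.3), (-14, 13.1), (-12, 13.0), (-10, 13.0), (-8, 13.2), (-6, 13.1), (-4, 13.4), (-2, 13.0), (0, 13.5), (2, 13.5), (4, 13.1), (6, 13.2), (8, 13.6), (10, 13.1), (12, 13.3), (14, 13.0), (16, 12.9), (18, 13.0), (20, 13.3), (22, 13.6), (24, 13.3), (26, 13.2), (28, 13.6), (30, 13.4), (32, 13.2), (34, 13.5), (36, 13.3), (38, 13.5), (40,
[... 1537 characters left out ...]
, (48, 36.1), (50, 36.6), (52, 36.7), (54, 35.4), (60, 10.5), (62, 10.6), (64, 10.0), (66, 10.2), (68, 10.2), (70, 10.2), (72, 10.3), (74, 10.2), (76, 5.8), (78, 5.3), (80, 4.1)]
y-profile |x|<25: [(-40, 10.3), (-38, 10.3), (-36, 10.3), (-34, 10.2), (-32, 10.3), (-30, 10.3), (-28, 10.3), (-26, 10.6), (-24, 14.3), (-22, 13.6), (-20, 13.1), (-18, 19.6), (-16, 20.1), (-14, 20.4), (-12, 15.4), (-10, 13.3), (-8, 13.5), (-6, 13.4), (-4, 13.3), (-2, 13.5), (0, 13.3), (2, 13.4), (4, 13.3), (6, 13.5), (8, 13.4), (10, 13.3), (12, 20.1), (14, 20.3), (16, 19.0), (18, 13.2), (20, 10.7), (22, 10.4), (24, 11.2), (26, 11.3), (28, 11.5), (30, 11.2), (32, 11.4), (34, 11.3), (36, 11.5), (38, 11.4), (40, 10.8)]
```

Clear opening between hook and lip: middle about 75 mm (87 mm slot) and right about 90 mm (102 mm slot), so the middle cradle is the right one. Its insert sits well toward the lip. Next I'll refine the frame and the held block's pose.

Run:
```python
import numpy as np,cv2
P=np.load("w2.npy"); yaw=.132; R=np.array([[np.cos(yaw),np.sin(yaw)],[-np.sin(yaw),np.cos(yaw)]])
L=(P[...,:2]-[.5,.175])@R.T*1000; z=P[...,2]*1000
roi=np.zeros(z.shape,bool); roi[15:190,240:335]=1
for x in range(-15,46,15):
    s=roi&(abs(L[...,0]-x)<7)&(abs(L[...,1])<20)
    a=L[...,1][s&(z>17.5)&(z<22)]; print("rails at",x,np.round([a[a<0].min(),a[a<0].max(),a[a>0].min(),a[a>0].max()],1))
s=roi&(abs(L[...,1])<7)
print("lip edge",np.percentile(L[...,0][s&(z>30)&(L[...,0]>30)],[0,2,5]).round(1),"floor max",np.percentile(L[...,0][s&(z<15)&(z>12)&(L[...,0]<60)&(L[...,0]>-30)],[0,1,99,100]).round(1))
k=s&(z>24)&(L[...,0]>-36)&(L[...,0]<-10); print("hook",sorted(zip(L[...,0][k].round(1),z[k].round(1)))[-12:], "y",np.percentile(L[...,1][roi&(z>34)&(L[...,0]>-36)&(L[...,0]<-10)],[2,98]).round(1))
# lip y extent
k=roi&(z>33)&(L[...,0]>48)&(L[...,0]<60); print("lip y",np.percentile(L[...,1][k],[1,99]).round(1))
T=np.array([.40313,.17355]); yt=.12515; Rt=np.array([[np.cos(yt),np.sin(yt)],[-np.sin(yt),np.cos(yt)]])
B=P[180:325,255:305]; Lb=(B[...,:2]-T)@Rt.T*1000; zb=B[...,2]*1000
for lo,hi in [(222,240),(200,217),(200,240)]:
    q=Lb[(zb>lo)&(zb<hi)]; b=cv2.minAreaRect(q.astype(np.float32)); print("held",lo,np.round(b[0],1),np.round(b[1],1),round(b[2],1),"z",np.median(zb[(zb>lo)&(zb<hi)]).round(1))
```

```text
rails at -15 [-16.5 -13.2  12.6  15.9]
rails at 0 [-16.4 -13.1  12.4  15.8]
rails at 15 [-17.4 -13.   12.2  16.6]
rails at 30 [-17.3 -12.9  12.   16.4]
rails at 45 [-16.9 -12.8  11.8  16.2]
lip edge [51.9 52.1 52.3] floor max [-23.5 -23.4  55.4  55.6]
hook [(np.float64(-24.3), np.float64(29.8)), (np.float64(-24.3), np.float64(30.0)), (np.float64(-24.3), np.float64(30.1)), (np.float64(-24.3), np.float64(30.7)), (np.float64(-24.3), np.float64(31.1)), (np.float64(-24.3), np.float64(31.6)), (np.float64(-24.3), np.float64(31.6)), (np.float64(-24.2), np.float64(30.5)), (np.float64(-24.2), np.float64(30.9)), (np.float64(-24.2), np.float64(31.0)), (np.float64(-24.2), np.float64(31.4)), (np.float64(-24.2), np.float64(32.0))] y [-9.2  8.7]
lip y [-16.8  16.5]
held 222 [-1.6 -2.1] [26.5 53.9] 89.2 z 227.6
held 200 [-1.4 -2.4] [85.2 27.9] 0.6 z 209.6
held 200 [-1.4 -2.4] [85.2 27.9] 0.6 z 227.2
```

Run:
```python
import numpy as np,cv2
P=np.load("w2.npy");T=np.array([.40313,.17355]); yt=.12515; Rt=np.array([[np.cos(yt),np.sin(yt)],[-np.sin(yt),np.cos(yt)]])
L=(P[...,:2]-T)@Rt.T*1000; z=P[...,2]*1000
for v in list(range(186,216,5))+list(range(220,318,12)):
    s=[u for u in range(250,310) if 195<z[v,u]<240]; 
    if s: print(v,s[0],s[-1],"x",L[v,s[len(s)//2],0].round(1),"y",L[v,s[0],1].round(1),L[v,s[-1],1].round(1),"z",z[v,s[len(s)//2]].round(1))
im=cv2.imread("pics/w2.png"); g=im[255:290,262:298].mean(2); ys,xs=np.where(g<60); print("dot",xs.mean()+262,ys.mean()+255,len(xs), L[int(ys.mean()+255),int(xs.mean()+262)])
```

```text
186 262 295 x 40.9 y 7.8 -11.5 z 202.8
191 261 296 x 39.2 y 8.0 -11.6 z 208.6
196 261 296 x 36.4 y 8.0 -11.6 z 209.2
201 261 296 x 33.7 y 8.1 -11.7 z 209.8
206 261 296 x 30.6 y 8.2 -11.8 z 209.1
211 261 295 x 28.0 y 8.2 -11.2 z 210.4
220 261 296 x 24.6 y 7.8 -11.4 z 216.7
232 260 297 x 21.4 y 7.8 -11.5 z 227.6
244 250 309 x 14.5 y 14.3 -18.9 z 226.9
256 250 309 x 8.1 y 12.9 -17.4 z 227.8
268 259 298 x 1.3 y 8.2 -11.6 z 228.1
280 259 298 x -5.9 y 8.2 -11.7 z 227.8
292 259 298 x -13.5 y 8.2 -11.6 z 227.1
304 262 296 x -20.7 y 7.5 -11.4 z 227.4
316 263 294 x -39.9 y 8.1 -11.3 z 209.4
dot 280.71372549019605 272.56470588235294 255 [-0.88883701 -2.51917318]
```

The arm was still settling during that picture: measured y was 4 mm off the commanded value. I'll remeasure at rest.

```bash
cat > meas.py <<'E'
from h import *
def cyc():
    o=get_obs(); im,d=snapshot("wrist"); P=cloud("wrist",d); o2=get_obs()
    print("t",round(float(o2["time"]),2),"tcp",np.round(o["tool_pos"]*1000,1),np.round(o2["tool_pos"]*1000,1),np.round(o2["ee_rot"],4),"F",np.round(o2["wrist_force"],1))
    return im,d,P,o2
E
python3 - <<'E'
from meas import *
for i in range(2): im,d,P,o=cyc()
save("w3.png",im)
def frame(c,yaw):
    R=np.array([[np.cos(yaw),np.sin(yaw)],[-np.sin(yaw),np.cos(yaw)]]); return (P[...,:2]-c)@R.T*1000
z=P[...,2]*1000; L=frame(o["tool_pos"][:2],o["ee_rot"][2])
for v in list(range(190,212,5))+[232,268,280,292]:
    s=[u for u in range(250,310) if 195<z[v,u]<240]; print(v,"x",L[v,s[0],0].round(1),"y",L[v,s[0],1].round(1),L[v,s[-1],1].round(1),"z",z[v,s[len(s)//2]].round(1))
s=(z>195)&(z<240); s[:,:270]=0; s[:,290:]=0; print("tongue x max",np.percentile(L[...,0][s],[95,99,100]).round(1), "min",L[...,0][s].min())
for u,v in [(164,25),(409,21),(179,187),(395,186)]: print((u,v),np.median(P[v-1:v+2,u-1:u+2].reshape(-1,3),0).round(4))
L=frame([.5,.175],.132); roi=np.zeros(z.shape,bool); roi[15:190,240:335]=1
for x in range(-15,46,15):
    a=L[...,1][roi&(abs(L[...,0]-x)<7)&(abs(L[...,1])<20)&(z>17)&(z<22)]; print("rails",x,np.round([a[a<0].min(),a[a<0].max(),a[a>0].min(),a[a>0].max()],1))
s=roi&(abs(L[...,1])<7)
print("lip",np.percentile(L[...,0][s&(z>30)&(L[...,0]>30)],[0,2]).round(1),"hook",L[...,0][s&(z>24)&(L[...,0]>-40)&(L[...,0]<0)].max(),"floor z",np.median(z[s&(abs(L[...,0]-15)<20)]))
E
```

```text
t 4.85 tcp [404.7 168.5 224. ] [404.7 168.5 224.1] [3.1412e+00 9.0000e-04 1.1560e-01] F [ 0.4 -0.2 -2.1]
t 4.9 tcp [404.7 168.5 224.1] [404.8 168.6 224.2] [3.1413e+00 7.0000e-04 1.1560e-01] F [ 0.3 -0.8 -1.8]
190 x 39.4 y 10.3 -9.3 z 208.8
195 x 36.9 y 10.2 -9.4 z 208.9
200 x 33.9 y 10.3 -9.3 z 208.2
205 x 30.6 y 10.4 -9.5 z 208.4
210 x 27.9 y 10.4 -8.9 z 209.4
232 x 21.0 y 10.1 -9.2 z 226.6
268 x 5.2 y 10.3 -9.4 z 227.6
280 x -0.5 y 10.3 -9.4 z 228.6
292 x -6.4 y 10.3 -9.4 z 226.8
tongue x max [39.  40.6 40.8] min -44.531117305872804
(164, 25) [0.5634 0.3079 0.0062]
(409, 21) [ 5.981e-01  5.200e-02 -4.000e-04]
(179, 187) [0.3927 0.286  0.0074]
(395, 186) [4.222e-01 3.020e-02 4.000e-04]
rails -15 [-19.1  -9.4  15.4  18.7]
rails 0 [-13.6  -9.3  15.1  19.6]
rails 15 [-13.7  -9.4  14.6  19.2]
rails 30 [-13.7  -9.4  14.6  19.6]
rails 45 [-13.8  -9.6  15.   19.1]
lip [51.9 52.1] hook -18.282841747024616 floor z 14.003660828513466
```

Request:
move_arm(
  steps=[-0.02,0.15,0.01,0.045,0.005,-0.05,0,-0.04,0.3,0.0115,0.09,0.01,-0.1,0,-0.042,0.3465,0.0115,0.11,0.0105,-0.1315,0,-0.042,0.3465,0.0115,0.11,0.0105,-0.1315,0,-0.042,0.3465,0.0115,0.11,0.0105,-0.1315,0,-0.042,0.3465,0.0115,0.11,0.0105,-0.1315,0,-0.042,0.3465,0.0115,0.11,0.0105,-0.1315,0,-0.042,0.3465,0.0115,0.11,0.0105,-0.1315,0],
)

```text
time: 5.7
tool_pos: [0.515, 0.1804, 0.096]
ee_rot: [-3.14, 0.344, 0.13]
wrist_force: [0.6, 0.2, -1.8]
width: 0.02
finger_force: 30.0
```

```bash
cat > pose.py <<'E'
from meas import *
from scipy.spatial.transform import Rotation as Ro
S=np.array([.5140,.1795]);YAW=.127;F=.0134
def report(o):
    ex=np.array([np.cos(YAW),np.sin(YAW)]);ey=np.array([-ex[1],ex[0]]); R=Ro.from_euler("xyz",o["ee_rot"]).as_matrix()
    # block axes: x=tool x, z=-tool z, y left = -tool y
    bx,bz,by=R[:,0],-R[:,2],-R[:,1]
    c=o["tool_pos"]-.00185*bx-.027*bz+.00045*by
    for n,p in [("front",c+.0425*bx),("centre",c),("rear",c-.0425*bx)]:
        d=p[:2]-S; print(n,np.round(np.array([d@ex,d@ey,p[2]-F])*1000,1),end=" ")
    print("tilt",round(float(np.degrees(np.arcsin(-bx[2]))),1),"roll",round(float(np.degrees(by[2])),2),"yaw err",round(float(np.arctan2(bx[1],bx[0])-YAW),4))
E
python3 - <<'E'
from pose import *
im,d,P,o=cyc(); report(o); save("w4.png",im)
z=P[...,2]*1000; ex=np.array([np.cos(YAW),np.sin(YAW)]);ey=np.array([-ex[1],ex[0]])
D=P[...,:2]-S; a=D@ex*1000; b=D@ey*1000
s=(d>0)&(z>30)&(z<40)&(a>33)&(a<60)&(abs(b)<25); print("lip edge",np.percentile(a[s],[1,5]).round(1) if s.sum() else 0,"lip y",np.percentile(b[s],[1,99]).round(1) if s.sum() else 0, s.sum())
E
```

```text
t 5.75 tcp [515.  180.4  96. ] [514.9 180.4  95.8] [-3.1401  0.3441  0.1301] F [-0.2 -0.1 -2.5]
front [30.2  1.4 43.2] centre [-9.9  1.2 57.6] rear [-49.9   1.1  71.9] tilt 19.7 roll 0.08 yaw err 0.0031
lip edge [38.1 38.7] lip y [-16.3  16.6] 1162
```

View pics/w4.png

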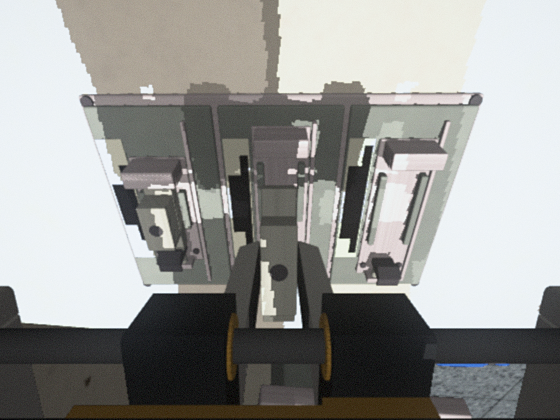

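The tilted block lines up with the middle cradle, its tongue just short of the lip at (281,140), but 1.3 mm too far left. I'll correct that and lower it.

Request:
move_arm(
  steps=[0,0,-0.002,0,-0.001,-0.015,0,0,0,-0.002,0,-0.0012,-0.028,0,0,0,-0.002,0,-0.0012,-0.036,0,0,0,-0.002,0,-0.0012,-0.0395,0,0,0,-0.002,0,-0.0012,-0.0395,0,0,0,-0.002,0,-0.0012,-0.0395,0],
)

```text
time: 6.35
tool_pos: [0.5147, 0.179, 0.0532]
ee_rot: [-3.141, 0.349, 0.128]
wrist_force: [0.3, -0.4, -1.4]
width: 0.02
finger_force: 30.0
```

Run:
```python
from pose import *
im,d,P,o=cyc(); report(o)
```

```text
t 6.4 tcp [514.7 179.   53.2] [514.7 179.   53.2] [-3.1406  0.3487  0.1276] F [-0.1  0.5 -2.6]
front [29.6 -0.1  0.5] centre [-10.3  -0.1  15.1] rear [-50.3  -0.2  29.6] tilt 20.0 roll 0.05 yaw err 0.0006
```

Request:
move_arm(
  steps=[0,0,0,0.003,0.0004,0.0015,0,0,0,0,0.006,0.0008,0.0015,0,0,0,0,0.0085,0.0011,0.0015,0,0,0,0,0.0085,0.0011,0.0015,0,0,0,0,0.0085,0.0011,0.0015,0],
)

```text
time: 6.9
tool_pos: [0.5231, 0.18, 0.0549]
ee_rot: [-3.141, 0.349, 0.128]
wrist_force: [-0.6, -0.0, -2.2]
width: 0.0198
finger_force: 30.0
```

Run:
```python
from pose import *
im,d,P,o=cyc(); report(o)
```

```text
t 6.95 tcp [523.1 180.   54.9] [523.  180.   54.9] [-3.1406  0.3493  0.1276] F [-0.6  0.4 -0.9]
front [38.  -0.2  2.2] centre [-2.  -0.2 16.8] rear [-41.9  -0.2  31.3] tilt 20.0 roll 0.05 yaw err 0.0006
```

Free so far. I'll feel for the end wall in small steps.

Request:
move_arm(
  steps=[0,0,0,0.001,0.0001,0,0,0,0,0,0.002,0.0002,0,0,0,0,0,0.002,0.0002,0,0],
)

```text
time: 7.25
tool_pos: [0.5247, 0.1802, 0.055]
ee_rot: [-3.141, 0.35, 0.128]
wrist_force: [-1.3, 0.4, -1.4]
width: 0.0193
finger_force: 30.0
```

Request:
move_arm(
  steps=[0,0,0,0.001,0.0001,0,0,0,0,0,0.0015,0.0002,0,0,0,0,0,0.0015,0.0002,0,0],
)

```text
time: 7.55
tool_pos: [0.525, 0.1802, 0.055]
ee_rot: [-3.141, 0.353, 0.128]
wrist_force: [-5.0, -1.6, 0.9]
width: 0.02
finger_force: 30.0
```

Wall contact is right where the vision put it. Now I'll back off 1 mm and tip the rear down in stages toward the catch.

Request:
move_arm(
  steps=[0,0,0,-0.003,-0.0004,-0.0005,0,0.0055,-0.0433,0,-0.0038,-0.0005,-0.0022,0,0.0111,-0.0866,0,-0.0051,-0.0006,-0.0039,0,0.0111,-0.0866,0,-0.0051,-0.0006,-0.0039,0,0.0111,-0.0866,0,-0.0051,-0.0006,-0.0039,0],
)

```text
time: 8.05
tool_pos: [0.522, 0.1799, 0.0515]
ee_rot: [-3.14, 0.26, 0.128]
wrist_force: [-0.2, 0.5, -0.7]
width: 0.0201
finger_force: 30.0
```

Run:
```python
from pose import *
im,d,P,o=cyc(); report(o)
```

```text
t 8.1 tcp [522.  179.9  51.5] [522.  179.9  51.3] [-3.1405  0.2608  0.1275] F [-0.7 -0.7 -1.8]
front [40.3 -0.1  1.4] centre [-0.8 -0.2 12.3] rear [-41.8  -0.2  23.3] tilt 14.9 roll 0.06 yaw err 0.0005
```

Request:
move_arm(
  steps=[0.0055,-0.043,0,-0.001,-0.0001,-0.0017,0,0.011,-0.0865,0,-0.002,-0.0003,-0.0035,0,0.011,-0.0865,0,-0.002,-0.0003,-0.0035,0,0.011,-0.0865,0,-0.002,-0.0003,-0.0035,0],
)

```text
time: 8.5
tool_pos: [0.5204, 0.1797, 0.0481]
ee_rot: [-3.14, 0.173, 0.127]
wrist_force: [1.6, 2.3, -0.8]
width: 0.0196
finger_force: 30.0
```

Run:
```python
from pose import *
im,d,P,o=cyc(); report(o)
```

```text
t 8.55 tcp [520.4 179.7  48.1] [520.5 179.7  48. ] [-3.1404  0.1735  0.1274] F [ 1.5  0.2 -0.2]
front [41.8 -0.1  1. ] centre [-0.  -0.1  8.3] rear [-41.9  -0.1  15.6] tilt 9.9 roll 0.07 yaw err 0.0004
```

Request:
move_arm(
  steps=[0.0055,-0.043,0,-0.0008,-0.0001,-0.0019,0,0.011,-0.0865,0,-0.0018,-0.0002,-0.0038,0,0.011,-0.0865,0,-0.0018,-0.0002,-0.0038,0,0.011,-0.0865,0,-0.0018,-0.0002,-0.0038,0],
)

```text
time: 8.95
tool_pos: [0.5179, 0.1794, 0.0444]
ee_rot: [-3.141, 0.088, 0.128]
wrist_force: [-0.5, -0.0, 3.2]
width: 0.0195
finger_force: 30.0
```

Run:
```python
from pose import *
im,d,P,o=cyc(); report(o)
```

```text
t 9.0 tcp [517.9 179.4  44.4] [518.  179.4  44.4] [-3.1406  0.0882  0.1274] F [-0.6 -0.5  3.3]
front [42.  -0.1  0.5] centre [-0.3 -0.1  4.3] rear [-42.6  -0.1   8. ] tilt 5.1 roll 0.06 yaw err 0.0004
```

Request:
move_arm(
  steps=[0.0055,-0.043,0,-0.0007,-0.0001,-0.0018,0,0.011,-0.087,0,-0.0014,-0.0002,-0.0037,0,0.011,-0.087,0,-0.0014,-0.0002,-0.0037,0,0.011,-0.087,0,-0.0014,-0.0002,-0.0037,0],
)

```text
time: 9.4
tool_pos: [0.5162, 0.1792, 0.0411]
ee_rot: [-3.141, 0.001, 0.128]
wrist_force: [-2.8, 0.1, 6.8]
width: 0.0196
finger_force: 30.0
```

Run:
```python
from pose import *
im,d,P,o=cyc(); report(o)
```

```text
t 9.45 tcp [516.2 179.2  41.1] [516.2 179.2  41. ] [-3.1408e+00  1.0000e-03  1.2750e-01] F [-4.1 -1.1  6.3]
front [42.8 -0.1  0.6] centre [ 0.3 -0.1  0.6] rear [-42.2  -0.1   0.7] tilt 0.1 roll 0.04 yaw err 0.0005
```

Nearly flat with about 6 N. I'll press 1 mm more, then release.

Request:
move_arm(
  steps=[0,0,0,0,0,-0.0005,0,0,0,0,0,0,-0.001,0,0,0,0,0,0,-0.001,0],
)

```text
time: 9.75
tool_pos: [0.5162, 0.1792, 0.0409]
ee_rot: [-3.141, 0.002, 0.128]
wrist_force: [-5.4, -0.2, 11.5]
width: 0.0197
finger_force: 30.0
```

Run:
```python
from pose import *
im,d,P,o=cyc(); report(o)
```

```text
t 9.8 tcp [516.2 179.2  40.9] [516.2 179.2  40.9] [-3.1409e+00  1.6000e-03  1.2750e-01] F [-5.3 -1.2 11.2]
front [42.7 -0.1  0.4] centre [ 0.2 -0.1  0.5] rear [-42.3  -0.1   0.5] tilt 0.1 roll 0.04 yaw err 0.0005
```

Request:
move_arm(
  steps=[0,0,0,0,0,0.001,0,0,0,0,0,0,0.001,0.4,0,0,0,0,0,0.001,0.4,0,0,0,0,0,0.001,0.4,0,0,0,0,0,0.025,0.4,0,0,0,-0.02,0,0.07,0.4,0,0,0,-0.06,0,0.11,0.4,0,0,0,-0.08,0,0.13,0.4,0,0,0,-0.08,0,0.13,0.4,0,0,0,-0.08,0,0.13,0.4,0,0,0,-0.08,0,0.13,0.4],
)

```text
time: 10.9
tool_pos: [0.436, 0.1788, 0.1671]
ee_rot: [-3.142, 0.003, 0.127]
wrist_force: [-0.6, -0.2, -0.4]
width: 0.0372
finger_force: 0.0
```

Run:
```python
from pose import *
for i in range(2): im,d,P,o=cyc()
z=P[...,2]*1000; ex=np.array([np.cos(YAW),np.sin(YAW)]);ey=np.array([-ex[1],ex[0]])
D=P[...,:2]-S; a=D@ex*1000; b=D@ey*1000; ok=(d>0)&(z<60)
print([(x,round(float(np.median(z[s])),1)) for x in range(-66,64,2) if (s:=ok&(abs(a-x)<1)&(abs(b)<6)).sum()>2])
s=ok&(abs(a)<24)&(abs(b)<8)&(z>30); A=np.c_[a[s],b[s],np.ones(s.sum())]; print("top plane",np.linalg.lstsq(A,z[s],rcond=None)[0].round(4))
q=np.c_[a,b.ravel().reshape(a.shape)] if 0 else np.c_[a[ok&(abs(a)<35)&(abs(b)<15)&(z>35)],b[ok&(abs(a)<35)&(abs(b)<15)&(z>35)]]
print(cv2.minAreaRect(q.astype(np.float32)))
v,u=np.where(ok&(abs(a)<75)&(abs(b)<45)); c=im[v.min():v.max(),u.min():u.max()]; print(c.shape,v.min(),u.min()); save("w5.png",cv2.resize(c,None,fx=4,fy=4,interpolation=cv2.INTER_CUBIC)[:600,:800])
```

```text
t 10.95 tcp [436.  178.8 167.1] [436.  178.8 166.9] [3.1416 0.0034 0.1271] F [-0.   0.1 -0.1]
t 11.0 tcp [436.  178.8 166.9] [436.  178.8 166.9] [3.1416 0.0036 0.127 ] F [-0.4 -0.5 -0.3]
[(-66, 11.1), (-62, 25.9), (-60, 25.7), (-58, 22.6), (-54, 37.9), (-52, 38.2), (-50, 37.8), (-48, 37.9), (-46, 38.6), (-44, 39.4), (-42, 36.7), (-40, 33.6), (-38, 28.2), (-36, 25.8), (-34, 25.7), (-32, 25.7), (-30, 26.0), (-28, 25.4), (-26, 43.5), (-24, 43.9), (-22, 43.7), (-20, 43.6), (-18, 43.5), (-16, 43.7), (-14, 43.9), (-12, 43.8), (-10, 43.8), (-8, 43.9), (-6, 43.7), (-4, 44.2), (-2, 44.0), (0, 44.3), (2, 44.2), (4, 43.9), (6, 44.2), (8, 43.8), (10, 43.8), (12, 43.6), (14, 43.5), (16, 43.9), (18, 43.7), (20, 43.8), (22, 44.0), (24, 44.0), (26, 43.5), (30, 25.7), (32, 25.8), (34, 25.8), (36, 25.4), (38, 35.5), (40, 36.9), (42, 36.8), (44, 36.6), (46, 37.1), (48, 37.1), (50, 36.2), (54, 11.1), (56, 11.2), (58, 11.2), (60, 10.8), (62, 10.5)]
top plane [2.40000e-03 1.30000e-03 4.38594e+01]
((0.25174713134765625, -0.44007110595703125), (19.319368362426758, 53.154239654541016), 89.98619842529297)
(164, 99, 3) 34 240
```

View pics/w5.png

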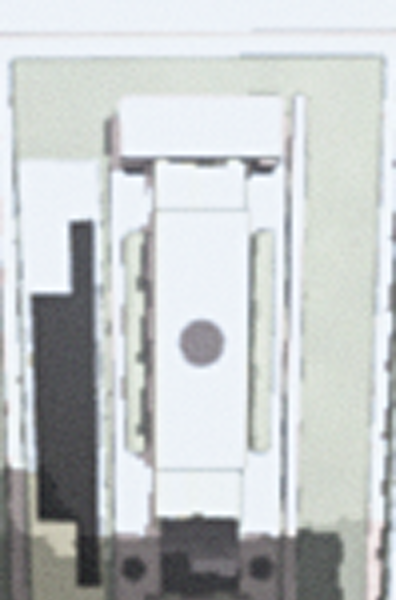

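The block lies flat (tilt 0.002) at (200,340) in the crop. Its front tongue is under the lip at (200,130), and the hook tip is back in its shut position over the rear tongue at (200,540). Handing in.

```bash
python3 -c "
from bench import *
print(close_job())"
```

```text
the job is handed in; nothing more can be done
None
```

The steel block lies flat in the middle cradle with its spring catch shut over it, going by the last wrist picture. I handed the job in about 11 s into the 42 s limit; the hand-in returned no verdict.

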